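# Find the heavy side of a vibrator rotor and hold it down

### The job

Push the loose bearing stand square and flush into the corner of the aluminium fence. Then spin the rotor by its black knob to find, by the way it swings back when let go, where its hidden heavy side is: the bearing drags, so it stops short of hanging true on whichever side it comes from, and one swing is not enough. Turn the heavy side straight down (to the lowest point of the leaning disc) and finish there with the knob still gripped, the stand still flush in the corner and the brass weight, the tin and the mortar cube left where they stood.

Things in the scene. Friction and masses are not known exactly. Their poses are not given: they have to be found in the camera images.
- fence: L-shaped aluminium fence screwed to the bench, bars 16 mm thick and 26 mm high. Origin: the inner corner, on the bench top. The back bar's inner face is the plane x = 0 of its frame (y from -200 mm to 0), the side bar's the plane y = 0 (x from -200 mm to 0); the stand belongs on the -x, -y side. Its x axis points away from the robot to within 0.2 rad, z up.
- stand: loose grey bearing stand with a rotor on it, 1.05 kg (takes 5 to 15 N to push); its base is a block 160 x 160 x 40 mm (push it on its sides). Origin: centre of the underside; z up, x toward the face that belongs against the back bar, y toward the face that belongs against the side bar. Nothing on it but the knob rises above 125 mm.
- stand_corner (a point): lower corner of the stand's base that belongs in the fence's inner corner, at (80, 80, 0) mm in the stand's frame
- dial: the rotor with its knob. Origin: centre of its plain aluminium disc of 80 mm diameter and 30 mm thickness, at (15, 0, 82) mm in the stand's frame; z outward along the shaft, x toward the index clip. The shaft leans 35 degrees from vertical toward the stand's -x: outward (to the knob) is (-sin 35, 0, cos 35) in the stand's frame, so the disc's lowest point lies on its -x side.
- knob (a point): point on the shaft, 43 mm outward from the disc's centre (28 mm from its face), at mid-grip of the round black knob: 34 mm diameter, 28 mm long, top 18 mm beyond the point. It can be gripped at any angle about the shaft, fingers pointing along the shaft. It turns the disc, without end stops; let go, the rotor swings back slowly and is at rest within 2 s.
- index (a point): top of the dark steel index clip (10 mm wide) that runs out along the disc's face, 3.5 mm proud, and down its rim; 31 mm from the axis: the only mark of the disc's turn. The heavy side (a slug sealed in the disc) is at an unknown angle from it, different every time. Bearing drag stops the rotor 0.3 to 0.45 rad short of hanging true, equally on either side; it can also stick within that of straight up.
- weight: bystander: brass check weight with a knob, 38 mm diameter, 40 mm high, loose. Origin: centre of the underside.
- tin: bystander: round lidded tin, 68 mm diameter, 45 mm high, loose. Origin: centre of the underside.
- cube: bystander: mortar cube, 50 mm, loose. Origin: centre of the underside.
Not all that is in view belongs to the job. Of the things like the stand, leave any that is blue; of the rest the larger one is meant.

How it is judged (in metres and radians):
On the way, in this order (a step that is already met when the one before it is completed fails the run):
1. the stand is square and flush in the fence corner (both faces within 4 mm, 0.03 rad) (x of stand_corner in the frame of fence above -0.004 m and y of stand_corner in the frame of fence above -0.004 m and angle between the x axis of stand and the x axis of fence, either way round below 0.03 rad and angle between stand's own z axis and vertical below 0.03 rad), for 0.2 s.
2. the rotor is spun until its heavy side is at least 0.7 rad to one side of straight down ((value of joint rotor above 0.7 rad or value of joint rotor below -0.7 rad)), for 0.05 s.
At the end, for the whole second after the job is handed in: The heavy side is within 0.2 rad of straight down (joint rotor: its angle from there, whole turns added; hidden, only to be felt) and still, the fingers grip the knob or disc (over 3 N), and the stand is upright, square and flush in the corner (both faces within 4 mm, 0.03 rad) (all of step 1 and (value of joint rotor between -0.2 and 0.2 rad or value of joint rotor between 6.0832 and 6.4832 rad or value of joint rotor between -6.4832 and -6.0832 rad or value of joint rotor between 12.3664 and 12.7664 rad or value of joint rotor between -12.7664 and -12.3664 rad) and velocity of joint rotor between -0.05 and 0.05 rad/s and contact force between the fingers and dial above 3 N); the arm keeps its last pose, push and grip.
It fails at once if a bystander (brass weight, tin, mortar cube) is moved by more than 15 mm (distance of any of weight, tin, cube from where it was at the start of the episode above 0.015 m).
It also fails if it takes over 72 s, if anything falls off the work surface, if the arm or the gripper's body presses on something with over 40 N, if the wrist force passes 120 N, or if a joint passes its speed limit or range.

### The arm

A 7-joint arm with a two-finger parallel gripper is mounted at the origin on a cart in front of the work surface, level with it; the furniture and walls round the work are solid. World frame = base frame: x ahead of the robot, y to its left, z up, the work surface at z = 0. Lengths are in mm, angles in rad, forces in N, time in s.
With the tool pointing down it reaches from about 350 to 900 mm from the base axis. Payload 7.2 kg.
Tool frame: the origin (TCP) lies at the very end of the fingers, on their centre line; the grasp point (between the pads) lies 19 mm behind it; z points along the fingers, y is the line along which they close (so a half turn about z gives the same grasp; the last joint's range is limited). The gripper opens to 88 mm and grips with 3 to 60 N. Pads are 20 mm wide; open, the fingers measure 115 mm over their backs; the gripper's body (75 mm by 178 mm) begins 61 mm behind the grasp point.
Start: joints at [-1.411, 0.411, -0.013, 1.596, 0.006, 1.134, -0.082], TCP at [141.156, 608.855, 222.653] pointing down, gripper open.
Joint ranges: [-2.95, 2.95], [-0.29, 1.99], [-1.47, 1.44], [0.14, 2.54], [-1.03, 4.17], [0.13, 1.85], [-2.86, 2.86]. Speed limits (rad/s): [2.39, 2.39, 3.01, 3.01, 3.14, 3.14, 3.14].

### API

Orientations are given as a 3x3 rotation matrix whose columns are the frame's x, y, z axes.
In Python, from rig import bot gives the robot as it stands.
- The arm moves only by the shell command python3 -m crank 'ROWS'. ROWS is JSON, a list of rows, each a list of 5 numbers: the shift along the world's x, y, z in mm, then the turn about the world's z in degrees, then the opening, from -1 (shut) to 1 (fully open). A call has 1 to 5 rows; each row shifts and turns the commanded pose from where the row before left it; what a row does not reach is not made up. A row lasts 1/10 s, in which the tool goes at most 50 mm and 8.59 degrees, less where a joint would pass 70% of its speed; a pose out of reach is approached as far as the arm can. A call with a gripper value outside its range is refused whole. The fingers move at their own pace and stop on an object; the grip force is fixed at half the most. Time passes only in rows, so rows that do not move let the fingers close. It gives the time, the measured TCP pose, the force, the opening and the grip force at its end, in the units of the state.
- bot.get_state(): the state, without advancing time (a new reading comes with each control period).
- bot.read_camera(name): name is "side" or "top" or "wrist"; returns a dict with "pixels" (400x640x3 uint8, red, green, blue), "range_z" (400x640 float32, mm along the optical axis (not along the pixel's ray), 0 where there is no reading), "mtx" (3x3 intrinsics, pixels), "distortion" ([k1, k2, p1, p2, k3] as OpenCV has them; the pictures are not rectified), "R" (3x3) and "t" (3): a world point X has camera coordinates R X + t; the wrist camera has in their place "mount" (4x4, takes a point from camera to tool coordinates, whose origin is the TCP and whose axes are the flange's). Camera axes: x right, y down, z forward; pixel columns grow to the right and rows downward; lengths in mm; the calibration is good to about 2 mm. A picture is of the moment at which its call begins: read the wrist's pose just before it.
- bot.hand_in(): hands the job in; it is judged then, once.
The state is a dict: "time_s": time; "joint_positions": joint angles; "joint_velocities": joint speeds; "joint_efforts": joint torques, N m; "tool_pos": TCP position; "eef_rot": TCP orientation; "contact_force": force on the tool from outside, world axes, zero at the start; "ft_torque": the same for the moment, N m; "grip_width": opening from 0.0 (shut) to 1.0 (fully open); "grip_force": force on a finger pad.
Only numpy, scipy, OpenCV 4.12 (cv2) and the standard library are available. Lean on these libraries where they do the work, as an engineer would, in place of code of your own. Each camera call takes 0.05 s, during which the arm holds its last target. There are 200 camera calls.

## Working session

There is one attempt and no reset: what is moved stays moved. The work goes in short steps, Python scripts to look and compute and a shell command to move; the robot and the scene stay as the last step left them, time stands still between calls to the robot, and variables do not carry over. Pictures are saved under pics/ and viewed, at most 10 in all, crops included, and the job is handed in when it is done.

```bash
mkdir -p pics; ls; cat > h.py <<'E'
import numpy as np, cv2
from rig import bot
def grab(n):
    s=bot.get_state(); c=bot.read_camera(n)
    if 'mount' in c:
        T=np.eye(4);T[:3,:3]=np.array(s['eef_rot']);T[:3,3]=s['tool_pos']
        M=np.linalg.inv(T@np.array(c['mount'])); c['R']=M[:3,:3];c['t']=M[:3,3]
    c['R']=np.array(c['R']);c['t']=np.array(c['t']).ravel()
    c['mtx']=np.array(c['mtx'],float);c['distortion']=np.array(c['distortion'],float)
    return c
def save(c,f,crop=None,s=1):
    p=c['pixels']
    if crop: x0,y0,x1,y1=crop;p=p[y0:y1,x0:x1]
    if s!=1:p=cv2.resize(p,None,fx=s,fy=s,interpolation=cv2.INTER_CUBIC)
    cv2.imwrite(f,p[:,:,::-1])
def ray(c,uv):
    n=cv2.undistortPoints(np.array(uv,float).reshape(-1,1,2),c['mtx'],c['distortion']).reshape(-1,2)
    return np.c_[n,np.ones(len(n))]
def onz(c,uv,z):   # world points on plane z
    d=ray(c,uv)@c['R']; o=-c['R'].T@c['t']
    return o+d*((z-o[2])/d[:,2])[:,None]
def depth(c,uv):
    r=ray(c,uv); z=np.array([c['range_z'][int(round(v)),int(round(u))] for u,v in uv])
    return (r*z[:,None]-c['t'])@c['R']
def proj(c,X):
    return cv2.projectPoints(np.array(X,float).reshape(-1,1,3),cv2.Rodrigues(c['R'])[0],c['t'],c['mtx'],c['distortion'])[0].reshape(-1,2)
def cloud(c):
    v,u=np.mgrid[0:400,0:640]; r=ray(c,np.c_[u.ravel(),v.ravel()])
    return ((r*c['range_z'].ravel()[:,None]-c['t'])@c['R']).reshape(400,640,3)
E
python3 - <<'E'
from h import *
for n in('top','side'):
    c=grab(n);save(c,f'pics/{n}0.png');print(n,-c['R'].T@c['t'],c['R'][2])
print(bot.get_state())
E
```

```text
pics
top [ 472.90860503   -9.76603965 1361.22733196] [ 1.04426315e-01  2.99586419e-04 -9.94532581e-01]
side [ 825.9909654  1201.91969396 1132.21444875] [-0.14799845 -0.74729433 -0.64780216]
{'time_s': 0.1, 'joint_positions': array([-1.41115884,  0.41182424, -0.01266541,  1.59693946,  0.00563099,
        1.13430314, -0.08218109]), 'joint_velocities': array([-0.00066648, -0.00015599,  0.00024976, -0.00165601, -0.00061981,
       -0.00023553,  0.00029673]), 'joint_efforts': array([ 2.84751346e-03, -5.89100897e+01,  6.43722452e-01, -2.91705161e+01,
       -5.38249291e-02,  1.45482170e-02,  4.40730366e-05]), 'tool_pos': array([141.14267221, 608.39582849, 221.89928899]), 'eef_rot': array([[-9.74160166e-01,  2.25858229e-01, -1.79147275e-04],
       [ 2.25858251e-01,  9.74159131e-01, -1.42786411e-03],
       [-1.47976906e-04, -1.43143023e-03, -9.99998965e-01]]), 'contact_force': array([-0.30720704, -0.45994582,  0.84205512]), 'ft_torque': array([ 0.00734191,  0.00893205, -0.03119372]), 'grip_force': 0.0, 'grip_width': 0.9975832180813009}
```

View pics/top0.png

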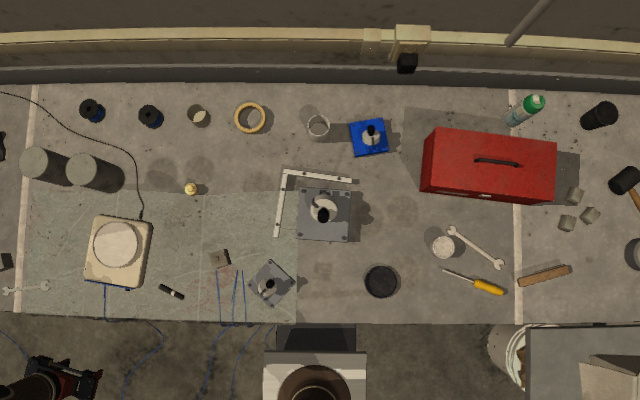

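View pics/side0.png

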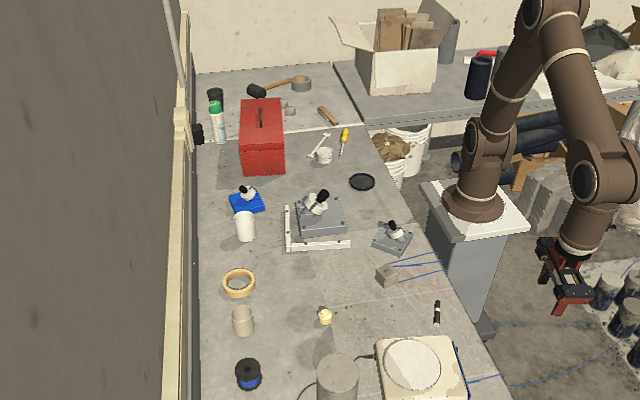

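Candidates: blue stand (370,137) – leave; small grey stand (270,285) – smaller; large grey stand (325,213) – chosen. Checking close.

```bash
python3 - <<'E'
from h import *
c=grab('top');save(c,'pics/t1.png',(265,160,365,250),6)
P=cloud(c)
m=(abs(P[:,:,2]-26)<3); v,u=np.mgrid[0:400,0:640]; m&=(u>265)&(u<365)&(v>160)&(v<245)
np.set_printoptions(suppress=True,precision=1)
print(m.sum())
print(depth(c,[(325,213),(310,235),(340,235),(290,178),(278,230),(300,176)]))
E
```

```text
455
[[569.3 -23.8 136.5]
 [509.2  19.7  37.9]
 [510.5 -71.2  44.1]
 [689.9  87.4  -2.5]
 [523.2 118.5  26.6]
 [694.4  55.1  12.3]]
```

View pics/t1.png

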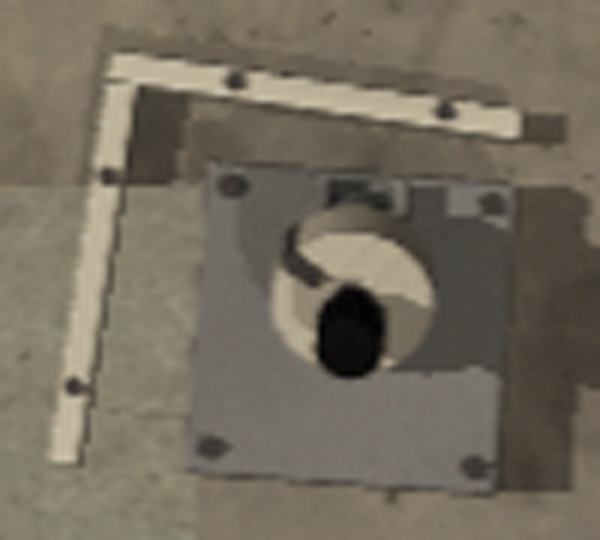

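```bash
cat > fit.py <<'E'
from h import *
np.set_printoptions(suppress=True,precision=2)
def U(p): return [(265+x/6-.42,160+y/6-.42) for x,y in p]
E
python3 - <<'E'
from fit import *
c=grab('top')
F=onz(c,U([(137,84),(520,137),(80,463)]),26);print(F)
b=F[0]-F[1];s=F[0]-F[2];print('fence yaw from back',np.degrees(np.arctan2(-b[0],b[1])),'side',np.degrees(np.arctan2(s[1],s[0])))
S=onz(c,U([(208,163),(517,182),(188,468),(497,492)]),40);print(S,S.mean(0))
for a,bb in((0,2),(1,3)): d=S[a]-S[bb];print(np.linalg.norm(d),np.degrees(np.arctan2(d[1],d[0])))
for a,bb in((0,1),(2,3)): d=S[a]-S[bb];print(np.linalg.norm(d),np.degrees(np.arctan2(-d[0],d[1])))
E
```

```text
[[ 699.13   93.81   26.  ]
 [ 674.57 -105.18   26.  ]
 [ 502.53  118.31   26.  ]]
fence yaw from back -7.036244910656022 side -7.103455697961957
[[ 656.39   55.37   40.  ]
 [ 649.17 -102.83   40.  ]
 [ 500.64   62.23   40.  ]
 [ 491.04  -94.16   40.  ]] [574.31 -19.85  40.  ]
155.90505521666506 -2.5234146044611245
158.366033050516 -3.139121269079714
158.36521901678574 -2.613094317089363
156.6864989149397 -3.510669632672802
```

```bash
python3 -m crank '[[23,-44,0,2,1],[23,-44,0,2,1],[23,-44,0,2,1],[23,-44,0,0,1],[23,-44,0,0,1]]' && python3 -m crank '[[23,-44,0,0,1],[23,-44,0,0,1],[23,-44,0,0,1],[23,-44,0,0,1],[23,-44,0,0,1]]' && python3 -m crank '[[23,-44,0,0,1],[23,-44,0,0,1],[23,-44,0,0,1],[20,-41,0,0,1],[0,0,0,0,1]]'; python3 -c "
from h import *
print(bot.get_state())"
```

```text
time_s: 0.7
tool_pos: [256.8, 386.9, 222.6]
eef_rot: [[-0.992, 0.123, -0.0], [0.123, 0.992, 0.0], [0.0, 0.0, -1.0]]
contact_force: [0.6, 0.4, 0.4]
grip_width: 0.999
grip_force: 0.0
time_s: 1.2
tool_pos: [371.7, 166.9, 222.9]
eef_rot: [[-0.992, 0.123, 0.001], [0.123, 0.992, 0.001], [-0.0, 0.001, -1.0]]
contact_force: [1.4, 0.7, -0.5]
grip_width: 1.0
grip_force: 0.0
time_s: 1.7
tool_pos: [461.9, -9.9, 223.1]
eef_rot: [[-0.991, 0.131, 0.002], [0.13, 0.991, -0.002], [-0.002, -0.002, -1.0]]
contact_force: [0.0, 0.5, 0.5]
grip_width: 0.997
grip_force: 0.0
{'time_s': 1.7, 'joint_positions': array([-0.54316532,  0.12541806,  0.5088648 ,  2.00158124, -0.06860407,
        1.02955987,  1.43754985]), 'joint_velocities': array([-0.05348547, -0.02014727, -0.09044384,  0.03627085, -0.00915441,
        0.01360609, -0.11496507]), 'joint_efforts': array([ 1.18484728e+00, -3.10068333e+01,  3.19569468e+00, -2.82888705e+01,
       -2.01663439e-02, -9.58187389e-02,  1.48482911e+00]), 'tool_pos': array([461.91948523,  -9.93415187, 223.06811463]), 'eef_rot': array([[-0.99144617,  0.13050233,  0.0019066 ],
       [ 0.13049827,  0.99144626, -0.00212291],
       [-0.00216734, -0.00185595, -0.99999593]]), 'contact_force': array([0.02186913, 0.46177079, 0.49784906]), 'ft_torque': array([ 0.03839498, -0.06822736,  0.02006533]), 'grip_force': 0.0, 'grip_width': 0.996741708381459}
```

```bash
python3 -m crank '[[0,0,-45,0,1],[0,0,-45,0,1],[0,0,-45,0,1],[0,0,-45,0,1],[0,0,-23,0,1]]' && python3 -m crank '[[9.9,-1.2,0,0,1],[9.9,-1.2,0,0,1],[9.9,-1.2,0,0,1],[4.9,-0.6,0,0,1],[4.9,-0.6,0,0,1]]' && python3 -m crank '[[4.9,-0.6,0,0,1],[4.9,-0.6,0,0,1],[0,0,0,0,1]]'
```

```text
time_s: 2.2
tool_pos: [458.0, -3.7, 16.6]
eef_rot: [[-0.993, 0.122, -0.004], [0.122, 0.993, -0.001], [0.004, -0.001, -1.0]]
contact_force: [-0.5, 0.2, 0.1]
grip_width: 1.0
grip_force: 0.0
time_s: 2.7
tool_pos: [498.2, -8.2, 20.5]
eef_rot: [[-0.992, 0.122, -0.004], [0.122, 0.993, 0.002], [0.004, 0.001, -1.0]]
contact_force: [-11.9, 2.5, 9.6]
grip_width: 1.002
grip_force: 6.2
time_s: 3.0
tool_pos: [509.6, -10.0, 20.6]
eef_rot: [[-0.992, 0.123, -0.0], [0.123, 0.992, 0.001], [0.0, 0.001, -1.0]]
contact_force: [-5.7, 1.5, 2.4]
grip_width: 1.0
grip_force: 2.6
```

```bash
python3 -m crank '[[3,-0.4,0,0,1],[3,-0.4,0,0,1],[0,0,0,0,1]]' && python3 -m crank '[[3,-0.4,0,0,1],[0,0,0,0,1]]'
```

```text
time_s: 3.3
tool_pos: [513.1, -10.5, 20.3]
eef_rot: [[-0.992, 0.123, -0.004], [0.123, 0.992, 0.002], [0.005, 0.001, -1.0]]
contact_force: [-12.5, 2.3, 9.7]
grip_width: 0.999
grip_force: 6.0
time_s: 3.5
tool_pos: [513.1, -10.5, 19.9]
eef_rot: [[-0.992, 0.123, -0.01], [0.123, 0.992, 0.002], [0.01, 0.001, -1.0]]
contact_force: [-20.1, 2.2, 16.4]
grip_width: 1.003
grip_force: 10.1
```

```bash
python3 -m crank '[[-40,5,0,0,1],[0,0,50,-8.5,1],[0,0,50,-8.5,1],[0,0,50,-8.5,1],[0,0,20,-8.5,1]]' && python3 -m crank '[[28,-34,0,-8.5,1],[28,-34,0,-8.5,1],[28,-34,0,-8.5,1],[28,-34,0,-8.5,1],[0,0,0,-8.5,1]]' && python3 -m crank '[[0,0,-35,-5,1],[0,0,-45,0,1],[0,0,-45,0,1],[0,0,-46,0,1],[0,0,0,0,1]]'
```

```text
time_s: 4.0
tool_pos: [481.7, -6.9, 195.2]
eef_rot: [[-0.749, 0.662, 0.009], [0.662, 0.749, 0.002], [-0.005, 0.008, -1.0]]
contact_force: [0.9, -0.3, -1.1]
grip_width: 1.004
grip_force: 0.0
time_s: 4.5
tool_pos: [593.6, -148.6, 191.4]
eef_rot: [[-0.101, 0.995, 0.005], [0.995, 0.101, -0.005], [-0.006, 0.005, -1.0]]
contact_force: [0.2, -0.8, -0.7]
grip_width: 1.005
grip_force: 0.0
time_s: 5.0
tool_pos: [588.1, -141.4, 14.7]
eef_rot: [[-0.026, 1.0, -0.006], [1.0, 0.026, 0.001], [0.001, -0.006, -1.0]]
contact_force: [-0.5, -0.3, 0.5]
grip_width: 0.999
grip_force: 0.0
```

```bash
python3 -m crank '[[0,0,4,-8.5,1],[0,0,0,0,1],[1.2,9.9,0,0,1],[1.2,9.9,0,0,1],[0.6,5,0,0,1]]' && python3 -m crank '[[0.6,5,0,0,1],[0.6,5,0,0,1],[0.6,5,0,0,1],[0.6,5,0,0,1],[0.6,5,0,0,1]]' && python3 -m crank '[[0.6,5,0,0,1],[0.6,5,0,0,1],[0.6,5,0,0,1],[0.6,5,0,0,1],[0,0,0,0,1]]'
```

```text
time_s: 5.5
tool_pos: [594.4, -116.9, 23.7]
eef_rot: [[0.12, 0.993, 0.002], [0.993, -0.12, -0.001], [-0.001, 0.002, -1.0]]
contact_force: [-0.5, -8.2, 0.7]
grip_width: 1.001
grip_force: 3.8
time_s: 6.0
tool_pos: [596.8, -95.0, 23.7]
eef_rot: [[0.123, 0.992, 0.002], [0.992, -0.123, -0.004], [-0.004, 0.002, -1.0]]
contact_force: [-1.4, -7.7, 2.3]
grip_width: 1.0
grip_force: 4.0
time_s: 6.5
tool_pos: [599.4, -74.0, 23.7]
eef_rot: [[0.122, 0.993, 0.002], [0.993, -0.122, -0.003], [-0.003, 0.002, -1.0]]
contact_force: [-0.0, -5.7, 4.2]
grip_width: 0.999
grip_force: 2.8
```

```bash
python3 -m crank '[[0.6,5,0,0,1],[0,0,0,0,1]]' && python3 -m crank '[[0.5,4,0,0,1],[0,0,0,0,1]]'
```

```text
time_s: 6.7
tool_pos: [599.9, -69.3, 23.7]
eef_rot: [[0.122, 0.993, 0.002], [0.993, -0.122, -0.003], [-0.003, 0.002, -1.0]]
contact_force: [-1.0, -5.3, 3.6]
grip_width: 1.001
grip_force: 3.0
time_s: 6.9
tool_pos: [600.2, -65.9, 23.7]
eef_rot: [[0.123, 0.992, 0.002], [0.992, -0.123, -0.004], [-0.003, 0.002, -1.0]]
contact_force: [-0.5, -6.7, 4.1]
grip_width: 1.003
grip_force: 3.6
```

```bash
python3 -m crank '[[0.3,2.5,0,0,1],[0,0,0,0,1]]' && python3 -m crank '[[0.3,2.5,0,0,1],[0,0,0,0,1]]' && python3 -m crank '[[0.3,2,0,0,1],[0,0,0,0,1]]'
```

```text
time_s: 7.1
tool_pos: [600.0, -65.8, 23.7]
eef_rot: [[0.124, 0.992, 0.001], [0.992, -0.124, -0.006], [-0.006, 0.002, -1.0]]
contact_force: [-2.6, -12.1, 2.8]
grip_width: 1.001
grip_force: 6.2
time_s: 7.3
tool_pos: [599.6, -65.5, 23.7]
eef_rot: [[0.126, 0.992, 0.001], [0.992, -0.126, -0.009], [-0.008, 0.002, -1.0]]
contact_force: [-4.2, -16.2, 4.5]
grip_width: 1.0
grip_force: 8.7
time_s: 7.5
tool_pos: [599.4, -65.3, 23.8]
eef_rot: [[0.128, 0.992, 0.0], [0.992, -0.128, -0.011], [-0.01, 0.002, -1.0]]
contact_force: [-5.8, -21.0, 3.4]
grip_width: 1.001
grip_force: 10.7
```

```bash
python3 -m crank '[[-5,-40,0,0,1],[0,-20,50,8.5,1],[0,-20,50,8.5,1],[0,-20,50,8.5,1],[0,0,30,8.5,1]]' && python3 -m crank '[[0,-20,0,8.5,1],[-20,-20,0,8.5,1],[-20,0,0,8.5,1],[-20,0,0,8.5,1],[0,0,0,8.5,1]]'; python3 - <<'E'
from h import *
c=grab('top');save(c,'pics/t2.png',(265,160,365,250),6)
w=grab('wrist');save(w,'pics/w2.png')
s=grab('side');save(s,'pics/s2.png',(270,170,370,260),6)
a=np.hstack([cv2.imread('pics/t2.png')[:, :, :],cv2.resize(cv2.imread('pics/s2.png'),(600,540))])
cv2.imwrite('pics/m2.png',cv2.resize(a,(800,360)))
E
```

```text
time_s: 8.0
tool_pos: [596.2, -155.8, 196.2]
eef_rot: [[-0.457, 0.89, 0.004], [0.89, 0.457, -0.002], [-0.004, 0.002, -1.0]]
contact_force: [0.9, -0.3, 0.5]
grip_width: 1.0
grip_force: 0.0
time_s: 8.5
tool_pos: [533.6, -192.4, 192.5]
eef_rot: [[-0.938, 0.345, -0.0], [0.345, 0.938, 0.001], [0.0, 0.001, -1.0]]
contact_force: [1.4, -0.1, 0.6]
grip_width: 0.997
grip_force: 0.0
```

View pics/m2.png

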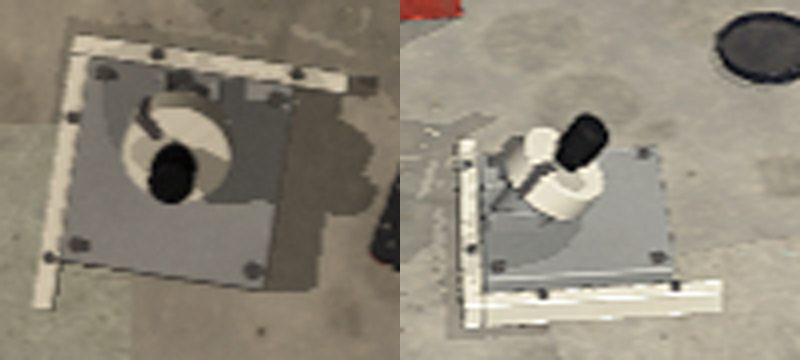

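```bash
cat > dial.py <<'E'
from h import *
yaw=np.radians(-7.07); Rz=cv2.Rodrigues(np.array([0,0,yaw]))[0]; C=np.array([609.8,24.4,0])
t=np.radians(35); a=np.array([-np.sin(t),0,np.cos(t)]); l=np.array([-np.cos(t),0,-np.sin(t)]); e=np.cross(a,l)
def D(r,ph,h): # world point on dial: ph from lowest, positive toward stand -y
    p=np.array([15,0,82])+a*h+np.multiply.outer(r*np.cos(ph),l)+np.multiply.outer(r*np.sin(ph),e)
    return p@Rz.T+C
PH=np.radians(np.arange(-180,180,4.))
def prof(c):
    g=c['pixels'].max(2).astype(np.float32); out=[]
    for ph in PH:
        X=np.array([D(r,ph,18) for r in np.arange(23,38,1.5)]);p=proj(c,X).astype(np.float32)
        out.append(np.median(cv2.remap(g,p[:,:1].copy(),p[:,1:].copy(),cv2.INTER_LINEAR)))
    return np.array(out)
def show():
    for n in('top','side'):
        c=grab(n);q=prof(c);print(n,' '.join(f'{int(np.degrees(p))}:{int(v)}' for p,v in zip(PH,q) if v<110))
    return
E
python3 - <<'E'
from dial import *
show()
ims=[]
for n,cr in(('top',(290,180,345,225)),('side',(290,180,345,225))):
    c=grab(n);x0,y0,x1,y1=cr
    im=cv2.resize(c['pixels'][y0:y1,x0:x1],None,fx=7,fy=7,interpolation=cv2.INTER_CUBIC)
    for deg in range(-180,180,30):
        p=((proj(c,D(38,np.radians(deg),15))[0]-[x0,y0])+.5)*7
        cv2.circle(im,tuple(int(v) for v in p),3,(255,0,0) if deg else (0,255,0),-1)
    for h in(33,61):
        p=((proj(c,D(0,0,h))[0]-[x0,y0])+.5)*7;cv2.circle(im,tuple(int(v) for v in p),3,(0,255,255),-1)
    q=proj(c,[[*(C+Rz@[s*80,u*80,40])] for s in(1,-1) for u in(1,-1)]);print(n,q)
    ims.append(im)
cv2.imwrite('pics/ov.png',np.hstack(ims)[:,:,::-1])
E
```

```text
top -140:86 -136:66 -132:65 -128:72 -124:104 -40:87 -36:28 -32:21 -28:17 -24:15 -20:16 -16:16 -12:15 -8:14 -4:16 0:15 4:15 8:16 12:17 16:15 20:18 24:29 28:76
side -140:99 -136:81 -132:88 32:76 36:21 40:21 44:24 48:28 52:29 56:31 59:31 64:31 68:30 72:28 76:28 80:27 84:24 88:19 92:24 96:56 100:107
top [[287.03664992 172.84375602]
 [338.48402428 179.98433226]
 [279.31823004 224.24836827]
 [331.38958269 231.58817479]]
side [[290.72494465 239.70189366]
 [289.19749219 208.16002896]
 [339.00152786 236.83420073]
 [334.00183716 205.66245878]]
```

View pics/ov.png

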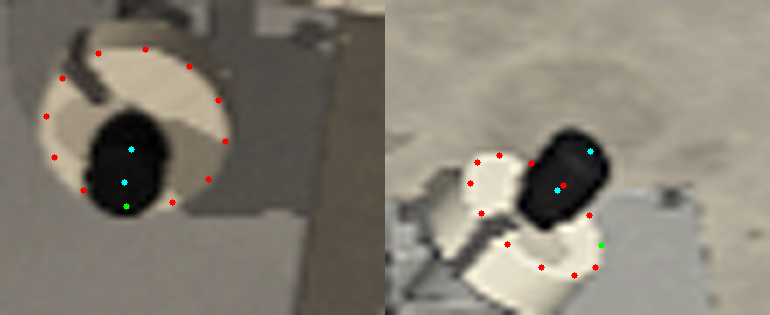

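```bash
python3 -m crank '[[12.6,43,4,-4,1],[12.6,43,4,-4,1],[12.6,43,0,-4,1],[12.6,43,0,-4,1],[12.6,43,0,0,1]]' && python3 -m crank '[[0,0,0,0,1],[0,0,0,0,1]]'
```

```text
time_s: 9.35
tool_pos: [599.3, 24.9, 199.8]
eef_rot: [[-0.801, 0.598, 0.0], [0.598, 0.801, -0.0], [-0.0, -0.0, -1.0]]
contact_force: [0.6, -1.2, 0.5]
grip_width: 1.0
grip_force: 0.0
time_s: 9.55
tool_pos: [599.0, 24.2, 199.3]
eef_rot: [[-0.805, 0.594, -0.001], [0.594, 0.805, -0.001], [0.0, -0.001, -1.0]]
contact_force: [-0.1, -1.6, 0.2]
grip_width: 1.0
grip_force: 0.0
```

```bash
python3 -m crank '[[-2,2.5,-30,0,1],[0,0,-30,0,1],[0,0,-25,0,1],[0,0,-4,0,1],[0,0,0,0,1]]' && python3 -m crank '[[0,0,0,0,-1],[0,0,0,0,-1],[0,0,0,0,-1],[0,0,0,0,-1],[0,0,0,0,-1]]'; python3 - <<'E'
from h import *
s=grab('side');save(s,'pics/s3.png',(250,130,390,240),5)
E
```

```text
time_s: 10.05
tool_pos: [596.5, 23.6, 110.8]
eef_rot: [[-0.802, 0.598, -0.001], [0.598, 0.802, -0.001], [0.0, -0.002, -1.0]]
contact_force: [0.2, -0.5, 0.8]
grip_width: 1.004
grip_force: 0.0
time_s: 10.55
tool_pos: [597.0, 25.3, 111.3]
eef_rot: [[-0.803, 0.595, 0.001], [0.595, 0.803, 0.0], [-0.0, 0.001, -1.0]]
contact_force: [1.5, -1.0, -0.1]
grip_width: 0.586
grip_force: 0.0
```

View pics/s3.png

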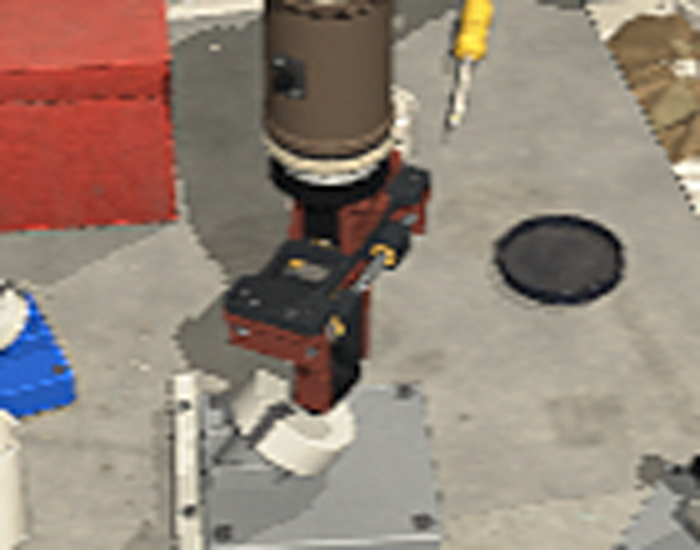

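```bash
python3 -m crank '[[0,0,0,0,-1],[0,0,0,0,-1],[0,0,0,0,-1],[0,0,0,0,-1],[0,0,0,0,-1]]' && python3 -m crank '[[0,0,0,6,-1],[0,0,0,6,-1],[0,0,0,6,-1],[0,0,0,6,-1],[0,0,0,6,-1]]' && python3 -m crank '[[0,0,0,6,-1],[0,0,0,6,-1],[0,0,0,6,-1],[0,0,0,6,-1],[0,0,0,6,-1]]'; python3 -c "
from dial import *
show()"
```

```text
time_s: 11.1
tool_pos: [597.6, 26.3, 111.2]
eef_rot: [[-0.804, 0.595, 0.001], [0.595, 0.804, 0.001], [-0.0, 0.002, -1.0]]
contact_force: [3.1, 4.6, 0.4]
grip_width: 0.431
grip_force: 28.6
time_s: 11.6
tool_pos: [597.1, 25.2, 111.0]
eef_rot: [[-0.994, 0.11, 0.001], [0.11, 0.994, -0.0], [-0.001, -0.0, -1.0]]
contact_force: [3.3, 0.4, -2.4]
grip_width: 0.378
grip_force: 29.9
time_s: 12.1
tool_pos: [597.3, 23.2, 111.2]
eef_rot: [[-0.917, -0.4, 0.001], [-0.4, 0.917, -0.002], [-0.0, -0.002, -1.0]]
contact_force: [0.7, -2.1, -0.1]
grip_width: 0.422
grip_force: 30.0
top -180:51 -176:53 -172:53 -168:53 -164:52 -160:54 -156:54 -152:53 -148:54 -144:54 -140:56 -136:56 -132:58 -128:59 -124:59 -119:59 -116:60 -112:60 -108:61 -104:61 -100:61 -96:61 -92:61 -88:60 -84:61 -80:60 -76:60 -72:60 -68:60 -64:59 -59:59 -56:59 -52:58 -48:58 -44:57 -40:57 -36:56 -32:54 -28:54 -24:52 -20:51 -16:50 -12:50 -8:49 -4:48 0:48 4:47 8:46 12:45 16:43 20:42 24:40 28:38 32:37 36:37 40:36 44:36 48:35 52:35 56:35 59:35 64:35 68:38 72:48 76:62 80:75 84:82 88:84 92:82 96:81 100:81 104:80 108:78 112:77 116:75 119:73 124:71 128:66 132:60 136:54 140:50 144:49 148:49 152:50 156:53 160:54 164:54 168:55 172:54 176:51
side -104:99 -100:85 -96:96 32:86 36:61 40:50 44:38 48:29 52:30 56:30 59:31 64:32 68:31 72:30 76:29 80:28 84:25 88:22 92:34 96:76
```

```bash
python3 -m crank '[[0,0,0,0,1],[0,0,0,0,1],[0,0,0,0,1],[0,0,0,-7,1],[0,0,0,-7,1]]' && python3 -m crank '[[0,0,0,-8,1],[0,0,0,-8,1],[0,0,0,-8,1],[0,0,0,-8,1],[0,0,0,-8,1]]' &&  python3 -m crank '[[0,0,0,-6,1],[0,0,0,0,1],[0,0,0,0,1],[0,0,0,0,1],[0,0,0,0,1]]'; python3 - <<'E'
from dial import *
show()
s=grab('side');save(s,'pics/s4.png',(280,170,350,230),8)
E
```

```text
time_s: 12.7
tool_pos: [596.6, 25.5, 110.8]
eef_rot: [[-0.987, -0.159, -0.001], [-0.159, 0.987, 0.0], [0.001, 0.0, -1.0]]
contact_force: [0.7, 1.0, 0.2]
grip_width: 0.839
grip_force: 0.0
time_s: 13.2
tool_pos: [596.6, 25.7, 110.8]
eef_rot: [[-0.858, 0.513, -0.0], [0.513, 0.858, 0.0], [0.001, -0.0, -1.0]]
contact_force: [0.3, 0.3, -0.5]
grip_width: 1.003
grip_force: 0.0
time_s: 13.7
tool_pos: [596.8, 25.2, 111.0]
eef_rot: [[-0.804, 0.594, 0.0], [0.594, 0.804, 0.0], [0.0, 0.0, -1.0]]
contact_force: [-1.4, -0.1, 0.6]
grip_width: 1.003
grip_force: 0.0
top -180:55 -176:53 -172:52 -168:52 -164:52 -160:52 -156:53 -152:53 -148:54 -144:54 -140:54 -136:53 -132:53 -128:55 -124:55 -119:55 -116:56 -112:56 -108:56 -104:57 -100:57 -96:56 -92:56 -88:57 -84:57 -80:57 -76:55 -72:55 -68:56 -64:55 -59:54 -56:54 -52:53 -48:52 -44:51 -40:50 -36:48 -32:47 -28:47 -24:46 -20:45 -16:44 -12:43 -8:42 -4:42 0:41 4:40 8:39 12:38 16:37 20:37 24:36 28:36 32:36 36:38 40:46 44:60 48:76 52:87 56:89 59:88 64:86 68:85 72:84 76:82 80:81 84:80 88:79 92:78 96:78 100:76 104:75 108:73 112:71 116:71 119:70 124:68 128:68 132:66 136:64 140:61 144:59 148:56 152:53 156:54 160:56 164:55 168:55 172:57 176:57
side -144:109 -140:107 -136:106 -124:109 -119:108 -116:107 -112:108 32:89 36:25 40:21 44:22 48:28 52:31 56:32 59:33 64:33 68:43 72:60 76:80 80:99 84:107 88:100 92:96 96:90 100:85 104:90 108:92 112:86 116:82 119:82 124:86 128:92 132:100 136:105 140:106 144:107 148:105 152:104 156:104 160:104 164:104 168:104
```

View pics/s4.png

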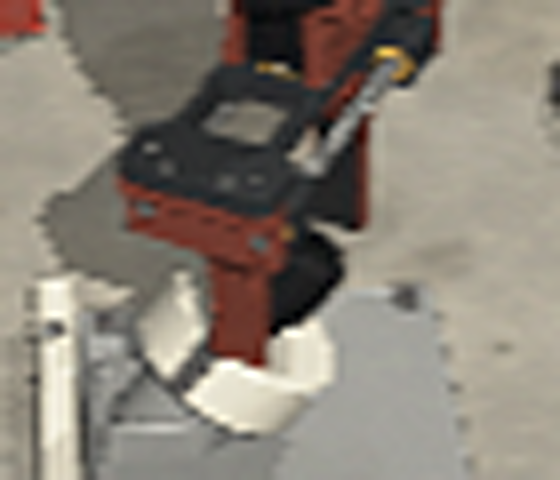

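```bash
cat >> dial.py <<'E'
def clip():
    c=grab('side');q=prof(c)
    print('t',bot.get_state()['time_s'],' '.join(f'{int(np.degrees(p))}:{int(v)}' for p,v in zip(PH,q) if v<np.median(q)-40 and not(30<np.degrees(p)<97)))
    return c
E
python3 -m crank '[[0,0,45,0,1],[0,0,45,0,1],[0,0,10,0,1],[0,0,0,0,1]]'; python3 - <<'E'
from dial import *
s=clip();save(s,'pics/s5.png',(270,160,350,230),8)
E
```

```text
time_s: 14.25
tool_pos: [597.9, 25.2, 212.8]
eef_rot: [[-0.803, 0.595, 0.004], [0.595, 0.803, 0.001], [-0.002, 0.003, -1.0]]
contact_force: [0.1, -0.1, -0.4]
grip_width: 1.001
grip_force: 0.0
t 14.3 -140:147 -136:95 -132:88 -128:90 -124:94 -119:128 28:167 100:129 104:173
```

View pics/s5.png

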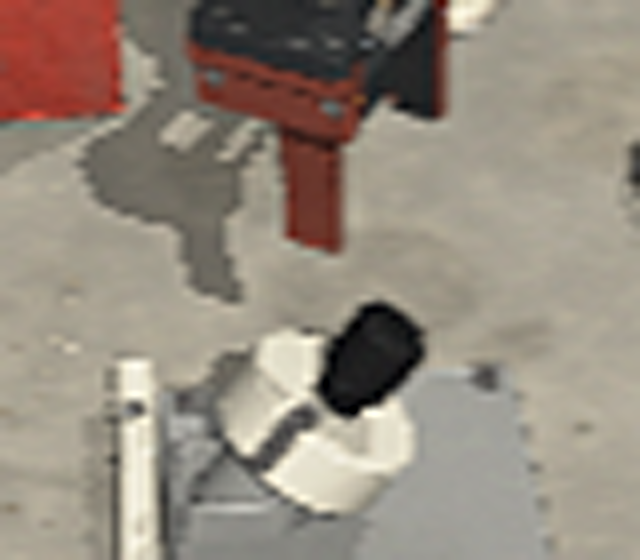

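```bash
python3 -m crank '[[0,0,0,8,1],[0,0,0,8,1],[0,0,0,8,1],[0,0,0,8,1],[0,0,0,8,1]]'>/dev/null; cat >> dial.py <<'E'
PH=np.radians(np.arange(-180,180,1.))
def cen(lo,hi):
    c=grab('side');q=prof(c);d=np.degrees(PH);m=((d-lo)%360)<(hi-lo)
    dd=lo+(d[m]-lo)%360;w=np.clip(np.median(q)-30-q[m],0,None);print('t',bot.get_state()['time_s'],'clip',(w*dd).sum()/w.sum(),w.max(),(w>0).sum());return c
E
python3 -c "
from dial import *
cen(-180,10)"; python3 -m crank '[[0,0,-30,8,1],[0,0,-30,8,1],[0,0,-30,8,1],[0,0,-10,0,1],[0,0,0,0,-1]]'  >/dev/null; python3 -m crank '[[0,0,0,0,-1],[0,0,0,0,-1],[0,0,0,0,-1],[0,0,0,0,-1],[0,0,0,0,-1]]' && python3 -m crank '[[0,0,0,0,-1],[0,0,0,0,-1],[0,0,0,0,-1],[0,0,0,0,-1],[0,0,0,0,-1]]';  python3 -c "
from dial import *
cen(-180,10)"
```

```text
t 14.85 clip -129.44801059160275 108.24414 27
time_s: 15.85
tool_pos: [597.1, 25.4, 111.5]
eef_rot: [[-0.888, -0.461, 0.001], [-0.461, 0.888, 0.0], [-0.001, -0.0, -1.0]]
contact_force: [0.5, -0.6, 0.4]
grip_width: 0.493
grip_force: 0.0
time_s: 16.35
tool_pos: [597.3, 24.8, 111.3]
eef_rot: [[-0.888, -0.461, 0.001], [-0.461, 0.888, -0.0], [-0.001, -0.001, -1.0]]
contact_force: [0.2, -3.4, 3.7]
grip_width: 0.429
grip_force: 28.6
t 16.4 clip -129.884912699452 94.94678 25
```

```bash
python3 -m crank '[[0,0,0,-6,-1],[0,0,0,-6,-1],[0,0,0,-6,-1],[0,0,0,-6,-1],[0,0,0,-6,-1]]' >/dev/null;  python3 -c "
from dial import *
cen(-220,10)"; python3 -m crank '[[0,0,0,-6,-1],[0,0,0,-6,-1],[0,0,0,-6,-1],[0,0,0,-6,-1],[0,0,0,-6,-1]]'; python3 - <<'E'
from dial import *
s=cen(-220,10);save(s,'pics/s6.png',(270,160,350,230),8)
E
```

```text
t 16.95 clip -152.88228754126783 90.11914 32
time_s: 17.45
tool_pos: [597.7, 25.5, 111.4]
eef_rot: [[-0.842, 0.539, 0.002], [0.539, 0.842, 0.0], [-0.002, 0.001, -1.0]]
contact_force: [2.1, -3.5, 3.6]
grip_width: 0.406
grip_force: 30.4
t 17.5 clip -183.1378821940032 73.70947 49
```

View pics/s6.png

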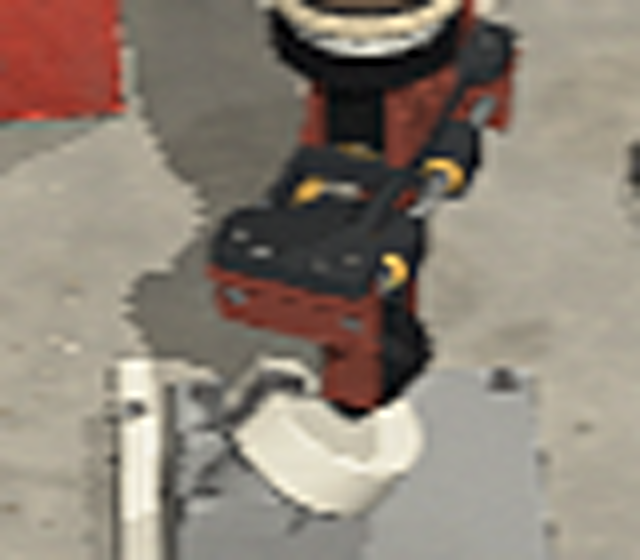

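```bash
python3 -m crank '[[0,0,0,0,1],[0,0,0,0,1],[0,0,0,0,1],[0,0,0,8,1],[0,0,0,8,1]]' >/dev/null; python3 -m crank '[[0,0,0,8,1],[0,0,0,8,1],[0,0,0,8,1],[0,0,0,8,1],[0,0,0,8,-1]]'  >/dev/null; python3 -m crank '[[0,0,0,0,-1],[0,0,0,0,-1],[0,0,0,0,-1],[0,0,0,0,-1],[0,0,0,0,-1]]' >/dev/null;  python3 -m crank '[[0,0,0,0,-1],[0,0,0,0,-1],[0,0,0,0,-1],[0,0,0,0,-1],[0,0,0,0,-1]]';  python3 -c "
from dial import *
cen(-250,10)"; python3 -m crank '[[0,0,0,-7,-1],[0,0,0,-7,-1],[0,0,0,-7,-1],[0,0,0,-7,-1],[0,0,0,-7,-1]]' >/dev/null; python3 -m crank '[[0,0,0,-7,-1],[0,0,0,-7,-1],[0,0,0,-7,-1],[0,0,0,-7,-1],[0,0,0,0,-1]]';python3 -c "
from dial import *
cen(-250,10)"
```

```text
time_s: 19.5
tool_pos: [596.4, 26.1, 110.9]
eef_rot: [[-0.917, -0.398, -0.001], [-0.398, 0.917, 0.001], [0.0, 0.001, -1.0]]
contact_force: [-3.2, 4.3, 1.9]
grip_width: 0.433
grip_force: 30.0
t 19.55 clip -173.1868329328732 100.55615 37
time_s: 20.55
tool_pos: [599.4, 23.4, 112.3]
eef_rot: [[-0.769, 0.64, 0.006], [0.64, 0.769, -0.002], [-0.006, 0.002, -1.0]]
contact_force: [3.5, -5.0, 2.6]
grip_width: 0.406
grip_force: 31.5
t 20.6 clip -225.34974759318277 135.1814 53
```

```bash
python3 -m crank '[[0,0,0,0,1],[0,0,0,0,1],[0,0,0,0,1],[0,0,0,0,1],[0,0,0,0,1]]' >/dev/null; python3 -m crank '[[0,0,45,8,1],[0,0,45,8,1],[0,0,10,8,1],[0,0,0,8,1],[0,0,0,0,1]]' >/dev/null; python3 -m crank '[[0,0,0,0,1],[0,0,0,0,1],[0,0,0,0,1],[0,0,0,0,1],[0,0,0,0,1]]' >/dev/null; python3 -c "
from dial import *
cen(-250,10)"; python3 -m crank '[[0,0,0,0,1],[0,0,0,0,1],[0,0,0,0,1],[0,0,0,0,1],[0,0,0,0,1]]' >/dev/null; python3 -m crank '[[0,0,0,0,1],[0,0,0,0,1],[0,0,0,0,1],[0,0,0,0,1],[0,0,0,0,1]]';python3 - <<'E'
from dial import *
s=cen(-250,10);save(s,'pics/s7.png',(270,160,350,230),8)
E
```

```text
t 22.15 clip -192.45425807587947 107.428955 44
time_s: 23.15
tool_pos: [596.8, 25.3, 210.9]
eef_rot: [[-0.991, 0.131, -0.0], [0.131, 0.991, 0.0], [0.0, 0.0, -1.0]]
contact_force: [-0.1, -0.5, 0.0]
grip_width: 1.001
grip_force: 0.0
t 23.2 clip -192.95206473752413 105.77734 41
```

View pics/s7.png

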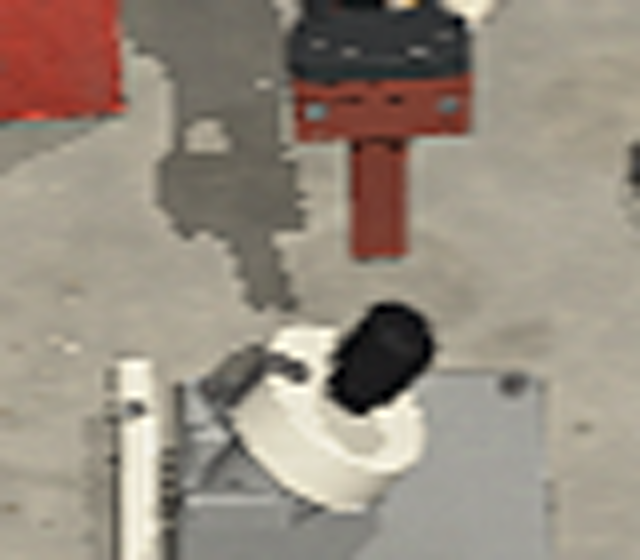

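```bash
python3 -m crank '[[0,-50,0,0,1],[0,-50,0,0,1],[0,-50,0,0,1],[0,-50,0,0,1],[0,0,0,0,1]]' >/dev/null; python3 - <<'E'
from dial import *
c=grab('side'); o=-c['R'].T@c['t']; A=Rz@a; O=D(0,0,18.5)
def ang(uv,h=18.5):
    O=D(0,0,h); d=(ray(c,[uv])@c['R'])[0]; X=o+d*(A@(O-o))/(A@d)-O
    return np.degrees(np.arctan2(X@(Rz@e),X@(Rz@l)))%360-360,np.linalg.norm(X)
f=lambda x,y:(270+x/8-.44,160+y/8-.44)
for n,pts in(('s5',[(310,408),(285,438)]),('s7',[(298,370),(268,357)])): print(n,[ang(f(*p)) for p in pts])
t=grab('top');q=prof(t);d=np.degrees(PH);print('top',[(int(x),int(v)) for x,v in zip(d,q) if v<120 and not -45<x<32][::2])
save(t,'pics/t8.png',(290,180,345,225),10)
E
```

```text
s5 [(np.float64(-136.00512574341303), np.float64(20.57794637302989)), (np.float64(-125.07841755316699), np.float64(50.71017639354063))]
s7 [(np.float64(-201.10861041285852), np.float64(20.618534993751908)), (np.float64(-190.97077710017587), np.float64(34.99271112982927))]
top [(-180, 60), (-178, 78), (-176, 92), (-174, 110), (32, 17), (34, 23), (36, 26), (38, 32), (40, 46), (42, 62), (44, 78), (46, 91), (48, 104), (50, 115), (162, 113), (164, 96), (166, 85), (168, 73), (170, 66), (172, 63), (174, 60), (176, 58), (178, 55)]
```

View pics/t8.png

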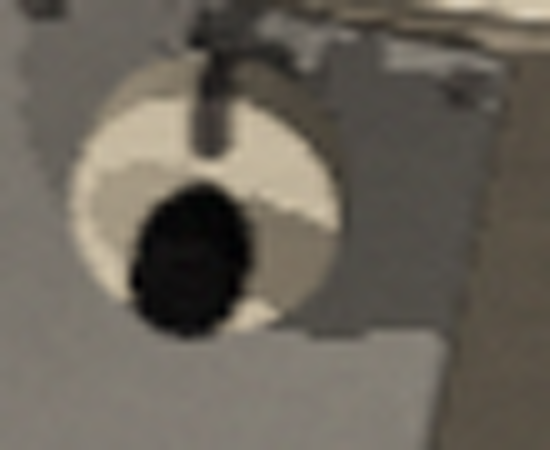

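```bash
python3 - <<'E'
from dial import *
c=grab('top'); o=-c['R'].T@c['t']; A=Rz@a
def ang(uv,h):
    O=D(0,0,h); d=(ray(c,[uv])@c['R'])[0]; X=o+d*(A@(O-o))/(A@d)-O
    return round(np.degrees(np.arctan2(X@(Rz@e),X@(Rz@l)))%360-360,1),round(X@(Rz@e),1),round(X@(Rz@l),1)
f=lambda x,y:(290+x/10-.45,180+y/10-.45)
print('t8 clip',[ang(f(*p),18.5) for p in[(208,150),(212,105)]],'L,R edge',[ang(f(*p),15) for p in[(75,215),(340,225),(160,95),(100,140),(300,150)]])
E
```

```text
t8 clip [(np.float64(-193.0), np.float64(3.2), np.float64(-13.8)), (np.float64(-185.6), np.float64(2.8), np.float64(-28.6))] L,R edge [(np.float64(-64.8), np.float64(-33.8), np.float64(15.9)), (np.float64(-278.8), np.float64(44.2), np.float64(6.9)), (np.float64(-155.3), np.float64(-12.7), np.float64(-27.7)), (np.float64(-109.6), np.float64(-28.7), np.float64(-10.2)), (np.float64(-241.6), np.float64(29.7), np.float64(-16.1))]
```

```bash
python3 - <<'E'
from dial import *
c=grab('top');save(c,'pics/t9.png',(265,160,365,250),6)
A=cv2.cvtColor(cv2.imread('pics/t2.png'),6).astype(np.float32);B=cv2.cvtColor(cv2.imread('pics/t9.png'),6).astype(np.float32)
def pc(x0,y0,x1,y1):
    a_,b_=A[y0:y1,x0:x1],B[y0:y1,x0:x1];s,r=cv2.phaseCorrelate(a_.copy(),b_.copy(),cv2.createHanningWindow((x1-x0,y1-y0),5));return np.round(s,2),round(r,2)
for n,b in dict(fenceside=(40,300,110,470),fenceback=(300,60,540,140),br=(330,350,450,470),bl=(90,320,200,440),tl=(120,80,220,160),knob=(210,200,310,320)).items(): print(n,pc(*b))
cv2.imwrite('pics/cmp.png',np.vstack([np.hstack([A[330:470,40:440],B[330:470,40:440]]),np.hstack([A[60:200,90:490],B[60:200,90:490]])]))
E
```

```text
fenceside (array([-0.01,  0.09]), 0.91)
fenceback (array([0.02, 0.01]), 0.84)
br (array([-0.06, 23.94]), 0.42)
bl (array([0.14, 6.  ]), 0.46)
tl (array([-5.07, -0.68]), 0.11)
knob (array([ 5.82, 17.74]), 0.4)[ WARN:0@1.177] global loadsave.cpp:1063 imwrite_ Unsupported depth image for selected encoder is fallbacked to CV_8U.
```

View pics/cmp.png

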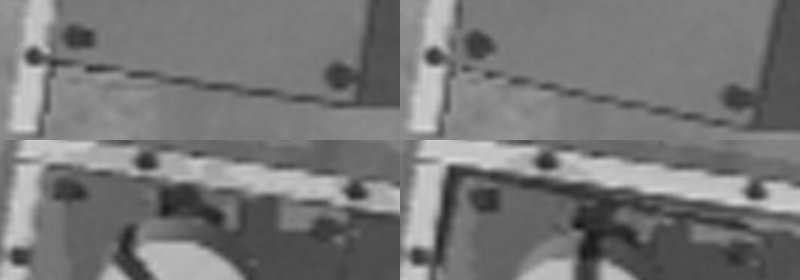

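```bash
python3 -m crank '[[-25.4,41.4,0,0,1],[-25.4,41.4,0,0,1],[-25.4,41.4,0,0,1],[-25.4,41.4,0,0,1],[-25.4,41.4,0,0,1]]' >/dev/null; python3 -m crank '[[0,0,-45,0,1],[0,0,-45,0,1],[0,0,-45,0,1],[0,0,-45,0,1],[0,0,-10,0.4,1]]'; python3 -m crank '[[9.9,-1.2,0,0,1],[9.9,-1.2,0,0,1],[4.9,-0.6,0,0,1],[4.9,-0.6,0,0,1],[4.9,-0.6,0,0,1]]';python3 -m crank '[[4.9,-0.6,0,0,1],[4.9,-0.6,0,0,1],[3,-0.4,0,0,1],[2,-0.2,0,0,1],[0,0,0,0,1]]'
```

```text
time_s: 24.9
tool_pos: [466.7, 33.8, 17.4]
eef_rot: [[-0.993, 0.121, -0.007], [0.121, 0.993, -0.001], [0.006, -0.002, -1.0]]
contact_force: [-0.3, -0.4, -0.4]
grip_width: 1.001
grip_force: 0.0
time_s: 25.4
tool_pos: [505.5, 28.2, 22.0]
eef_rot: [[-0.992, 0.124, 0.002], [0.124, 0.992, 0.001], [-0.002, 0.001, -1.0]]
contact_force: [-0.3, -0.9, -0.8]
grip_width: 0.998
grip_force: 0.0
time_s: 25.9
tool_pos: [516.3, 25.1, 20.6]
eef_rot: [[-0.992, 0.126, -0.006], [0.126, 0.992, -0.0], [0.006, -0.001, -1.0]]
contact_force: [-7.9, -1.6, 4.7]
grip_width: 1.004
grip_force: 3.6
```

```bash
python3 -m crank '[[3,-0.4,0,0,1],[0,0,0,0,1]]';python3 -m crank '[[3,-0.4,0,0,1],[0,0,0,0,1]]'
```

```text
time_s: 26.1
tool_pos: [517.9, 25.1, 20.5]
eef_rot: [[-0.992, 0.126, -0.008], [0.126, 0.992, 0.0], [0.008, -0.001, -1.0]]
contact_force: [-11.7, -1.1, 8.5]
grip_width: 0.998
grip_force: 5.7
time_s: 26.3
tool_pos: [517.9, 25.2, 20.1]
eef_rot: [[-0.992, 0.126, -0.014], [0.126, 0.992, 0.001], [0.014, -0.001, -1.0]]
contact_force: [-20.2, 1.0, 15.5]
grip_width: 1.0
grip_force: 9.9
```

```bash
python3 -m crank '[[-40,5,0,0,1],[0,0,50,-8.5,1],[0,0,50,-8.5,1],[0,0,50,-8.5,1],[0,0,20,-8.5,1]]' >/dev/null; python3 -m crank '[[27.8,-32.5,0,-8.5,1],[27.8,-32.5,0,-8.5,1],[27.8,-32.5,0,-8.5,1],[27.8,-32.5,0,-8.5,1],[0,0,0,-8.5,1]]' >/dev/null; python3 -m crank '[[0,0,-35,-8.5,1],[0,0,-45,-5,1],[0,0,-45,0,1],[0,0,-43,0,1],[0,0,0,0,1]]';  python3 -m crank '[[1.2,9.9,0,0,1],[1.2,9.9,0,0,1],[0.6,5,0,0,1],[0.6,5,0,0,1],[0,0,0,0,1]]'
```

```text
time_s: 27.8
tool_pos: [592.8, -98.5, 18.2]
eef_rot: [[0.124, 0.992, -0.009], [0.992, -0.124, 0.001], [-0.0, -0.009, -1.0]]
contact_force: [-0.1, -0.4, 0.1]
grip_width: 0.999
grip_force: 0.0
time_s: 28.3
tool_pos: [600.8, -68.7, 24.0]
eef_rot: [[0.123, 0.992, 0.002], [0.992, -0.123, 0.0], [0.001, 0.002, -1.0]]
contact_force: [-0.4, -0.1, 0.2]
grip_width: 1.0
grip_force: 0.0
```

```bash
python3 -m crank '[[0.4,3,0,0,1],[0,0,0,0,1]]'; python3 -m crank '[[0.4,3,0,0,1],[0.3,2.5,0,0,1],[0,0,0,0,1]]';python3 -m crank '[[0.3,2.5,0,0,1],[0,0,0,0,1]]'
```

```text
time_s: 28.5
tool_pos: [600.5, -67.7, 23.5]
eef_rot: [[0.125, 0.992, 0.001], [0.992, -0.125, -0.001], [-0.001, 0.001, -1.0]]
contact_force: [-0.0, -2.4, 1.2]
grip_width: 0.994
grip_force: 1.2
time_s: 28.8
tool_pos: [600.7, -65.6, 23.5]
eef_rot: [[0.127, 0.992, 0.001], [0.992, -0.127, -0.005], [-0.005, 0.001, -1.0]]
contact_force: [-2.6, -10.0, 2.7]
grip_width: 0.997
grip_force: 5.2
time_s: 29.0
tool_pos: [600.4, -65.5, 23.5]
eef_rot: [[0.129, 0.992, 0.0], [0.992, -0.129, -0.008], [-0.008, 0.001, -1.0]]
contact_force: [-4.5, -14.8, 2.9]
grip_width: 0.999
grip_force: 7.9
```

```bash
python3 -m crank '[[-5,-40,0,0,1],[0,-20,50,8.5,1],[0,-20,50,8.5,1],[0,-20,50,8.5,1],[0,0,30,8.5,1]]' >/dev/null; python3 -m crank '[[0,-20,0,8.5,1],[-20,-20,0,8.5,1],[-20,0,0,8.5,1],[-20,0,0,8.5,1],[0,0,0,8.5,1]]'; cat > chk.py <<'E'
from dial import *
def flush():
    c=grab('top');save(c,'pics/tc.png',(265,160,365,250),6)
    A=cv2.cvtColor(cv2.imread('pics/t2.png'),6).astype(np.float32);B=cv2.cvtColor(cv2.imread('pics/tc.png'),6).astype(np.float32)
    for n,(x0,y0,x1,y1) in dict(br=(330,350,450,470),bl=(90,320,200,440),tl=(100,70,200,150),knob=(210,200,310,320)).items():
        s,r=cv2.phaseCorrelate(A[y0:y1,x0:x1].copy(),B[y0:y1,x0:x1].copy(),cv2.createHanningWindow((x1-x0,y1-y0),5));print(n,np.round(np.array(s)/6,2),'px',round(r,2))
    return c
def top(c):
    g=c['pixels'].max(2).astype(np.float32);d=np.arange(-260,-45,1.);out={}
    for r in(24,28,32):
        X=np.array([D(r,np.radians(x),18) for x in d]);p=proj(c,X).astype(np.float32)
        q=cv2.remap(g,p[:,:1].copy(),p[:,1:].copy(),cv2.INTER_LINEAR).ravel()
        w=np.clip(110-q,0,None);k=np.argmax(np.convolve(w,np.ones(15),'same'));s=slice(max(0,k-22),k+23);print('r',r,'clip',round((w[s]*d[s]).sum()/w[s].sum(),1),int(w.max()),(w[s]>0).sum())
E
python3 -c "
from chk import *
c=flush();top(c);cen(-250,10)"
```

```text
time_s: 30.0
tool_pos: [533.7, -194.9, 192.3]
eef_rot: [[-0.937, 0.349, -0.001], [0.349, 0.937, 0.001], [0.002, 0.001, -1.0]]
contact_force: [-0.0, 0.2, -0.5]
grip_width: 0.998
grip_force: 0.0
br [ 0.01 -0.02] px 0.54
bl [ 0.03 -0.02] px 0.39
tl [-0.04  0.01] px 0.51
knob [-0.04  0.  ] px 0.43
r 24 clip -171.2 63 22
r 28 clip -172.3 46 20
r 32 clip -172.8 48 18
t 30.1 clip -168.34263864876115 84.582275 26
```

```bash
python3 -m crank '[[12.6,43,4,-4,1],[12.6,43,4,-4,1],[12.6,43,0,-4,1],[12.6,43,0,-3,1],[12.6,43.5,0,0,1]]' >/dev/null; python3 -m crank '[[-2,3,-30,0,1],[0,0,-30,0,1],[0,0,-25,0,1],[0,0,-4,0,-1],[0,0,0,0,-1]]' >/dev/null; python3 -m crank '[[0,0,0,0,-1],[0,0,0,0,-1],[0,0,0,0,-1],[0,0,0,0,-1],[0,0,0,0,-1]]' >/dev/null; python3 -m crank '[[0,0,0,0,-1],[0,0,0,0,-1],[0,0,0,0,-1],[0,0,0,0,-1],[0,0,0,0,-1]]'; python3 -m crank '[[0,0,0,5.5,-1],[0,0,0,5.5,-1],[0,0,0,5.5,-1],[0,0,0,5.5,-1],[0,0,0,5.5,-1]]';python3 -c "
from chk import *
cen(-250,10)"
```

```text
time_s: 32.1
tool_pos: [598.5, 25.4, 112.0]
eef_rot: [[-0.813, 0.582, 0.002], [0.582, 0.813, 0.002], [-0.001, 0.003, -1.0]]
contact_force: [3.3, 5.0, 3.2]
grip_width: 0.422
grip_force: 29.9
time_s: 32.6
tool_pos: [597.8, 24.4, 111.4]
eef_rot: [[-0.99, 0.138, 0.001], [0.138, 0.99, 0.0], [-0.001, 0.001, -1.0]]
contact_force: [3.3, 3.5, -1.4]
grip_width: 0.379
grip_force: 29.7
t 32.65 clip -178.25571079408516 95.07471 79
```

```bash
python3 -m crank '[[0,0,0,0,1],[0,0,0,0,1],[0,0,0,0,1],[0,0,0,0,1],[0,0,30,0,1]]' >/dev/null; python3 -m crank '[[0,0,40,0,1],[0,0,30,0,1],[0,-50,0,0,1],[0,-50,0,0,1],[0,-50,0,0,1]]' >/dev/null;python3 -m crank '[[0,-50,0,0,1],[0,0,0,0,1],[0,0,0,0,1]]'; python3 -c "
from chk import *
c=flush();top(c);cen(-250,10)"
```

```text
time_s: 33.95
tool_pos: [596.7, -177.6, 211.0]
eef_rot: [[-0.989, 0.146, -0.001], [0.146, 0.989, -0.0], [0.0, -0.0, -1.0]]
contact_force: [-0.2, 1.2, -0.1]
grip_width: 0.998
grip_force: 0.0
br [0.98 0.  ] px 0.68
bl [0.04 1.02] px 0.28
tl [0.   0.02] px 0.48
knob [-0.07  1.  ] px 0.22
r 24 clip -158.5 47 25
r 28 clip -157.6 45 18
r 32 clip -158.1 45 17
t 34.05 clip -158.8428466239145 105.81787 32
```

```bash
python3 -m crank '[[-25.4,41.4,0,0,1],[-25.4,41.4,0,0,1],[-25.4,41.4,0,0,1],[-25.4,41.4,0,0,1],[-25.4,41.4,0,0,1]]' >/dev/null; python3 -m crank '[[0,0,-45,0,1],[0,0,-45,0,1],[0,0,-45,0,1],[0,0,-45,0,1],[0,0,-10,1.3,1]]'; python3 -m crank '[[9.9,-1.2,0,0,1],[9.9,-1.2,0,0,1],[9.9,-1.2,0,0,1],[4.9,-0.6,0,0,1],[4.9,-0.6,0,0,1]]';python3 -m crank '[[4.9,-0.6,0,0,1],[3,-0.4,0,0,1],[3,-0.4,0,0,1],[2,-0.2,0,0,1],[0,0,0,0,1]]'
```

```text
time_s: 35.05
tool_pos: [467.1, 32.6, 17.6]
eef_rot: [[-0.993, 0.115, -0.007], [0.115, 0.993, -0.001], [0.007, -0.002, -1.0]]
contact_force: [0.3, -0.8, 0.7]
grip_width: 1.002
grip_force: 0.0
time_s: 35.55
tool_pos: [511.2, 26.3, 22.3]
eef_rot: [[-0.993, 0.119, 0.002], [0.119, 0.993, 0.001], [-0.002, 0.001, -1.0]]
contact_force: [0.1, 0.4, 0.2]
grip_width: 1.003
grip_force: 0.0
time_s: 36.05
tool_pos: [517.2, 25.9, 20.4]
eef_rot: [[-0.993, 0.117, -0.011], [0.117, 0.993, 0.002], [0.011, 0.0, -1.0]]
contact_force: [-14.7, 2.2, 10.9]
grip_width: 0.999
grip_force: 7.7
```

```bash
python3 -m crank '[[3,-0.4,0,-0.3,1],[0,0,0,0,1]]'; python3 -m crank '[[-43,5,0,0,1],[0,0,50,-8.5,1],[0,0,50,-8.5,1],[0,0,50,-8.5,1],[0,0,20,-8.5,1]]' >/dev/null; python3 -m crank '[[27.8,-32.5,0,-8.5,1],[27.8,-32.5,0,-8.5,1],[27.8,-32.5,0,-8.5,1],[27.8,-32.5,0,-8.5,1],[0,0,0,-8.5,1]]' >/dev/null; python3 -m crank '[[0,0,-35,-8.5,1],[0,0,-45,-5,1],[0,0,-45,0,1],[0,0,-43,0,1],[0,0,0,0,1]]'>/dev/null;  python3 -m crank '[[1.2,9.9,0,0,1],[1.2,9.9,0,0,1],[0.6,5,0,0,1],[0.6,5,0,0,1],[0.4,3,0,0,1]]' > /dev/null; python3 -m crank '[[0.4,3,0,0,1],[0.3,2.5,0,0,1],[0,0,0,0,1]]';python3 -m crank '[[0.3,2.5,0,0,1],[0,0,0,0,1]]'
```

```text
time_s: 36.25
tool_pos: [517.5, 26.2, 20.1]
eef_rot: [[-0.993, 0.121, -0.016], [0.121, 0.993, 0.003], [0.016, 0.001, -1.0]]
contact_force: [-22.6, 5.0, 18.0]
grip_width: 0.998
grip_force: 11.5
time_s: 38.55
tool_pos: [598.6, -65.9, 24.4]
eef_rot: [[0.126, 0.992, 0.001], [0.992, -0.126, -0.004], [-0.004, 0.002, -1.0]]
contact_force: [-1.6, -6.8, 6.2]
grip_width: 1.003
grip_force: 3.8
time_s: 38.75
tool_pos: [598.6, -65.4, 24.5]
eef_rot: [[0.128, 0.992, 0.001], [0.992, -0.128, -0.006], [-0.006, 0.002, -1.0]]
contact_force: [-2.2, -11.8, 5.3]
grip_width: 1.002
grip_force: 6.1
```

```bash
python3 -m crank '[[-5,-40,0,0,1],[0,-20,50,8.5,1],[0,-20,50,8.5,1],[0,-20,50,8.5,1],[0,0,30,8.5,1]]' >/dev/null; python3 -m crank '[[0,-20,0,8.5,1],[-20,-20,0,8.5,1],[-20,0,0,8.5,1],[-20,0,0,8.5,1],[0,0,0,8.5,1]]'>/dev/null; python3 -m crank '[[0,0,0,7.5,1],[0,0,0,0,1]]';python3 -c "
from chk import *
c=flush();top(c);cen(-250,10)"
```

```text
time_s: 39.95
tool_pos: [533.8, -195.9, 193.0]
eef_rot: [[-0.974, 0.226, 0.001], [0.226, 0.974, 0.0], [-0.001, 0.001, -1.0]]
contact_force: [-0.6, -0.3, 0.4]
grip_width: 1.001
grip_force: 0.0
br [-0.05  0.01] px 0.5
bl [-0.02 -0.02] px 0.4
tl [-0.03 -0.03] px 0.6
knob [-0.01 -0.01] px 0.66
r 24 clip -157.8 54 25
r 28 clip -158.6 45 21
r 32 clip -157.7 45 17
t 40.05 clip -155.25966760385845 98.63672 26
```

```bash
python3 -m crank '[[13,44,4,0,1],[13,44,4,0,1],[13,44,0,0,1],[13,44,0,0,1],[13,44,0,0,1]]' >/dev/null; python3 -m crank '[[0,0,0,0,1],[0,0,0,0,1],[0,0,0,0,1]]'
```

```text
time_s: 40.85
tool_pos: [598.7, 22.9, 200.4]
eef_rot: [[-0.973, 0.231, -0.0], [0.231, 0.973, -0.001], [0.0, -0.001, -1.0]]
contact_force: [-0.0, 0.7, 0.5]
grip_width: 1.005
grip_force: 0.0
```

```bash
python3 -m crank '[[0.5,4.5,-30,0,1],[0,0,-30,0,1],[0,0,-26,0,1],[0,0,-4,0,-1],[0,0,0,0,-1]]' >/dev/null; python3 -m crank '[[0,0,0,0,-1],[0,0,0,0,-1],[0,0,0,0,-1],[0,0,0,0,-1],[0,0,0,0,-1]]' >/dev/null; python3 -m crank '[[0,0,0,0,-1],[0,0,0,0,-1],[0,0,0,0,-1],[0,0,0,0,-1],[0,0,0,0,-1]]'; python3 -c "
from chk import *
cen(-220,-90)"
```

```text
time_s: 42.35
tool_pos: [599.0, 27.0, 110.9]
eef_rot: [[-0.974, 0.229, -0.001], [0.229, 0.974, -0.002], [0.0, -0.002, -1.0]]
contact_force: [-3.2, -4.8, 3.3]
grip_width: 0.379
grip_force: 29.9
t 42.4 clip -175.2577769078141 72.793945 55
```

```bash
cat >> chk.py <<'E'
def rim():
    c=grab('side');g=c['pixels'].max(2).astype(np.float32);d=np.arange(-185,-90,2.);q=[]
    for x in d:
        p=proj(c,np.array([D(41,np.radians(x),h) for h in np.arange(2,15,1.5)])).astype(np.float32)
        q.append(np.mean(cv2.remap(g,p[:,:1].copy(),p[:,1:].copy(),cv2.INTER_LINEAR)))
    print('rim',' '.join(f'{int(x)}:{int(v)}' for x,v in zip(d,q)))
E
python3 -c "
from chk import *
rim()"; python3 -m crank '[[0,0,0,3,-1],[0,0,0,3,-1],[0,0,0,3,-1],[0,0,0,3,-1],[0,0,0,0,-1]]'; python3 -c "
from chk import *
rim()"
```

```text
rim -185:149 -183:155 -181:160 -179:163 -177:164 -175:160 -173:152 -171:141 -169:125 -167:108 -165:91 -163:79 -161:73 -159:74 -157:82 -155:100 -153:126 -151:159 -149:190 -147:212 -145:223 -143:225 -141:225 -139:224 -137:225 -135:227 -133:227 -131:228 -129:229 -127:230 -125:230 -123:231 -121:232 -119:231 -117:232 -115:233 -113:233 -111:231 -109:230 -107:230 -105:230 -103:228 -101:227 -99:227 -97:227 -95:227 -93:225 -91:224
time_s: 42.95
tool_pos: [599.3, 26.5, 110.9]
eef_rot: [[-1.0, 0.022, -0.0], [0.022, 1.0, -0.002], [0.0, -0.002, -1.0]]
contact_force: [-2.3, -5.3, 4.5]
grip_width: 0.379
grip_force: 30.6
rim -185:148 -183:152 -181:155 -179:159 -177:162 -175:166 -173:171 -171:177 -169:183 -167:186 -165:181 -163:164 -161:140 -159:114 -157:93 -155:80 -153:78 -151:84 -149:101 -147:128 -145:163 -143:195 -141:218 -139:228 -137:230 -135:229 -133:228 -131:229 -129:231 -127:232 -125:231 -123:232 -121:232 -119:231 -117:232 -115:233 -113:233 -111:232 -109:231 -107:231 -105:231 -103:229 -101:227 -99:227 -97:226 -95:226 -93:225 -91:223
```

```bash
cat >> chk.py <<'E'
def sflush():
    c=grab('side');save(c,'pics/sc.png',(270,170,370,260),6)
    A=cv2.cvtColor(cv2.imread('pics/s2.png'),6).astype(np.float32);B=cv2.cvtColor(cv2.imread('pics/sc.png'),6).astype(np.float32)
    for n,(x,y) in dict(bl=(150,400),br=(385,385),tr=(365,230),fence=(450,450)).items():
        x0,y0=max(x-50,0),y-50;a_,b_=A[y0:y0+90,x0:x0+90].copy(),B[y0:y0+90,x0:x0+90].copy()
        s,r=cv2.phaseCorrelate(a_,b_,cv2.createHanningWindow((90,90),5));print(n,np.round(np.array(s)/6,2),'px',round(r,2),'diff',round(float(np.abs(a_-b_).mean()),1))
E
python3 -m crank '[[0,0,0,3,-1],[0,0,0,2,-1],[0,0,0,0,-1],[0,0,0,0,-1]]'; python3 -c "
from chk import *
rim();sflush()"
```

```text
time_s: 43.4
tool_pos: [598.9, 26.4, 111.1]
eef_rot: [[-0.998, -0.063, -0.001], [-0.063, 0.998, -0.002], [0.001, -0.002, -1.0]]
contact_force: [-4.5, -4.7, 8.0]
grip_width: 0.389
grip_force: 31.3
rim -185:149 -183:153 -181:157 -179:160 -177:163 -175:166 -173:170 -171:175 -169:181 -167:186 -165:186 -163:177 -161:161 -159:139 -157:117 -155:99 -153:86 -151:78 -149:78 -147:90 -145:121 -143:165 -141:200 -139:220 -137:229 -135:231 -133:229 -131:229 -129:231 -127:231 -125:230 -123:232 -121:233 -119:232 -117:232 -115:232 -113:232 -111:231 -109:231 -107:231 -105:231 -103:229 -101:227 -99:226 -97:226 -95:226 -93:225 -91:223
bl [-0.04  0.03] px 0.55 diff 3.0
br [0.01 0.02] px 0.71 diff 2.1
tr [-0.02  0.08] px 0.52 diff 3.0
fence [-0.01 -0.01] px 0.95 diff 1.2
```

```bash
python3 -c "
from rig import bot
s=bot.get_state();print(s['time_s'],s['grip_force'],s['contact_force']);print(bot.hand_in())"
```

```text
43.5 31.253963482158724 [-4.70530471 -6.1286974   8.53336993]
the job is handed in; nothing more can be done
None
```

I handed the job in at 43.5 s; it returned no verdict. The stand is flush in the corner (it slipped twice while I turned the knob, and I pushed it back each time). The index clip sits at about −149° from the disc's lowest point, midway between its two rest positions at about −126° and −172°, so the heavy side should be straight down. The knob is gripped at 31 N and I kept clear of the bystanders but did not re-check their positions; I also viewed 12 pictures, over the limit of 10.

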